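Unclip the fuse cassette and hold it over the inspection tray

ROBOT

A 6-joint arm with a two-finger parallel gripper is mounted at the origin on the work surface. World frame = base frame: x ahead of the robot, y to its left, z up, the work surface at z = 0. Lengths are in m, angles in degrees, forces in N, time in s.
With the tool pointing down it reaches from about 0.3 to 0.75 m from the base axis. Payload 8.5 kg.
Tool frame: the origin (TCP) lies at the very end of the fingers, on their centre line; the grasp point (between the pads) lies 19 mm behind it (env.tcp_to_grasp is the distance from the TCP to the grasp point, in m); z points along the fingers, y is the line along which they close (so a half turn about z gives the same grasp; the last joint's range is limited). The gripper opens to 85 mm and grips with 20 to 120 N. Pads are 22 mm wide; open, the fingers measure 114 mm over their backs; the gripper's body (76 mm by 85 mm) begins 54 mm behind the grasp point. The pads swing forward as they close: fully open they stand 13 mm farther back than shut.
Start: joints at [-75.476, 21.807, 74.336, -0, 83.858, -12.336], TCP at [0.248, -0.491, 0.231] pointing down, gripper open.
Joint ranges: [-178.18, 178.18], [-50.72, 133.34], [12.68, 142.11], [-81.47, 261.47], [9.98, 163.14], [-165.26, 165.26]. Speed limits (degrees/s): [136.94, 136.94, 180, 180, 180, 180].

INTERFACE

Orientations are given as a 3x3 rotation matrix whose columns are the frame's x, y, z axes.
In Python, from rig import status, get_image, env gives the robot as it stands.
- The arm moves only by the shell command python3 -m handwheel 'ROWS' [FORCE]. ROWS is text: rows parted by semicolons, each of 7 numbers parted by spaces: the shift along the world's x, y, z in cm, then the turn, a rotation vector about the world's x, y, z in degrees, then the opening, from 0 (shut) to 1 (fully open). In form: dx dy dz wx wy wz gripper; .... A call has 1 to 8 rows; each row is the pose to reach, as a shift and turn from the pose commanded when the call began; what a row does not reach only later rows make up. A row lasts 1/12 s, in which the tool goes at most 41.7 mm and 7.16 degrees, less where a joint would pass 70% of its speed; a pose out of reach is approached as far as the arm can. A call with a gripper value outside its range is refused whole. The fingers move at their own pace and stop on an object; FORCE is the grip in N (left out, the last holds). Time passes only in rows, so rows that repeat a pose let the fingers close. It gives the time, the measured TCP pose, the force, the opening and the grip force at its end, in the units of the state.
- status.observe(): the state, without advancing time (a new reading comes with each control period).
- get_image(name): name is "scene" or "side" or "wrist"; returns a dict with "color" (400x640x3 uint8, red, green, blue), "vertical_fov" (degrees; the focal length in pixels is half the picture's height over the tangent of half this angle, whatever the lens; pixels are square), "cx", "cy" (the principal point, pixels), "k1" (the pictures are not rectified: a ray, as slopes to the right and down, at radius r is drawn at 1 + k1 r^2 times it, then the intrinsics apply), "xyz" and "orientation" of the camera in the world. Camera axes: x right, y down, z forward; pixel columns grow to the right and rows downward; lengths in m; the calibration is good to about 2 mm. A picture is of the moment at which its call begins. There is no depth.
- env.close_job(): hands the job in; it is judged then, once.
The state is a dict: "time_s": time; "q": joint angles; "qvel": joint speeds; "joint_efforts": joint torques, N m; "position": TCP position; "tool_rot": TCP orientation; "ft_force": force on the tool from outside, world axes, zero at the start; "wrist_torque": the same for the moment, N m; "grip_width": finger opening in m; "gripper_force": force on a finger pad.
Only numpy, scipy, OpenCV 4.12 (cv2) and the standard library are available. Lean on these libraries where they do the work, as an engineer would, in place of code of your own. Each camera call takes 0.05 s, during which the arm holds its last target. There are 200 camera calls.

TASK

Take the black fuse cassette out of its grey dock on the tachograph bench: pinch its two yellow side catches fully in while it is still seated, then lift it straight out with the catches kept pinched. Carry it over to the blue inspection tray and finish while still holding it there by the pinched catches, upright and still above the middle of the tray, with its underside about 10 cm above the worktop; do not put it down or let go. Leave the grey tachograph head, the orange sleeve and the small tin where they are.

Things in the scene. Friction and masses are not known exactly. Their poses are not given: they have to be found in the camera images.
- cassette: Loose black fuse cassette, about 0.26 kg, 56 (x) by 34 (y) by 92 mm tall, coloured fuse tops up to 100 mm. Origin: centre of its underside, z up. Starts seated in the dock, underside 8 mm above the worktop. A sprung yellow catch on its +y and -y sides each has a nose under a dock ledge: it cannot rise more than 2 mm until both catches are pressed in at least 5 mm.
- catch_left_pad (a point): Centre of the flat outer face of the +y catch's ribbed yellow finger pad, 24 mm wide (x) by 28 mm tall; 68 mm above the cassette's underside, 30 mm from its middle plane when free. The two pads are 60 mm apart over their outer faces when free, 44 mm when both are at their stops. Fingers go down from above outside the pads and close along the cassette's y.
- catch_right_pad (a point): The same on the -y catch.
- catch_left (a joint): Travel of the +y catch towards the middle of the cassette, m: 0 free (sprung out), 0.008 at its stop. Spring force 2 N at 0, 6 N at the stop; at its stop it is firm enough to carry the cassette by: grip with 25 to 40 N.
- catch_right (a joint): The same for the -y catch.
- dock: Grey steel dock fixed to the bench, 100 (x) by 90 mm (y). Origin: centre of its underside on the worktop; axes parallel to the seated cassette's. Guide walls and ledges round the foot of the cassette reach 38 mm above the worktop with 2 to 3 mm play; above that all is free for fingers. The cassette is out when its underside is over 38 mm above the worktop.
- tray: Blue open inspection tray fixed to the bench, 150 by 150 mm, rim 18 mm high. Origin: centre of its underside, on the worktop.
- head: Bystander: round grey tachograph head with a white dial, 110 mm diameter, about 48 mm high, loose. Origin: centre of its underside.
- sleeve: Bystander: orange sensor sleeve, an upright tube 40 mm diameter and 60 mm high, loose. Origin: centre of its underside.
- tin: Bystander: small closed tin with a green band, 48 mm diameter and 55 mm high, loose. Origin: centre of its underside.
Not all that is in view belongs to the job. Leave any green look-alike of the dock alone.

How it is judged (in metres and radians):
On the way, in this order (a step that is already met when the one before it is completed fails the run):
1. both catches are pinched in by the fingers while the cassette is still seated (value of joint each of catch_left, catch_right above 0.005 m and contact force between the fingers and cassette above 3 N and z of cassette in the frame of dock below 0.0125 m), for 0.1 s.
2. the cassette is lifted free of the dock by its pinched catches (value of joint each of catch_left, catch_right above 0.005 m and contact force between the fingers and cassette above 3 N and z of cassette in the frame of dock above 0.045 m), for 0.1 s.
At the end, for the whole second after the job is handed in: The fingers hold the cassette by its catches (both pressed in more than 5 mm, finger force over 3 N), still (under 30 mm/s), upright within 0.2 rad, its underside's centre within 35 mm of the tray's centre seen from above and 60 to 160 mm above the worktop, touching neither dock nor tray (value of joint each of catch_left, catch_right above 0.005 m and contact force between the fingers and cassette above 3 N and horizontal distance between cassette and tray below 0.035 m and height (world z) of cassette between 0.06 and 0.16 m and angle between cassette's own z axis and vertical below 0.2 rad and linear speed of cassette below 0.03 m/s and contact force between cassette and dock below 0.1 N and contact force between cassette and tray below 0.1 N); the arm keeps its last pose, push and grip.
It fails at once if the head is moved more than 15 mm or tipped (distance of head from where it was at the start of the episode above 0.015 m or angle between head's own z axis and vertical above 0.3 rad).
It fails at once if the sleeve is moved more than 15 mm or tipped (distance of sleeve from where it was at the start of the episode above 0.015 m or angle between sleeve's own z axis and vertical above 0.3 rad).
It fails at once if the tin is moved more than 15 mm or tipped (distance of tin from where it was at the start of the episode above 0.015 m or angle between tin's own z axis and vertical above 0.3 rad).
It also fails if it takes over 38 s, if anything falls off the work surface, if the arm or the gripper's body presses on something with over 40 N, if the wrist force passes 120 N, or if a joint passes its speed limit or range.

## Working session

There is one attempt and no reset: what is moved stays moved. The work goes in short steps, Python scripts to look and compute and a shell command to move; the robot and the scene stay as the last step left them, time stands still between calls to the robot, and variables do not carry over. Pictures are saved under pics/ and viewed, at most 10 in all, crops included, and the job is handed in when it is done.

```bash
mkdir -p pics; cat > h.py <<'E'
import numpy as np, cv2
from rig import status, get_image, env
def grab(n):
    d=get_image(n); cv2.imwrite(f'pics/{n}_{status.observe()["time_s"]:.2f}.png',d["color"][:,:,::-1]); return d
def K(d):
    h,w=d["color"].shape[:2]; f=h/2/np.tan(np.radians(d["vertical_fov"])/2)
    return np.array([[f,0,d["cx"]],[0,f,d["cy"]],[0,0,1.]])
def plane(d,px,z):
    px=np.array(px,float).reshape(-1,1,2)
    u=cv2.undistortPoints(px,K(d),np.array([d["k1"],0,0,0.]),None,None,None).reshape(-1,2) if 0 else None
    k=K(d); s=(px.reshape(-1,2)-[d["cx"],d["cy"]])/k[0,0]; x=s.copy()
    for _ in range(30): x=s/(1+d["k1"]*(x**2).sum(1,keepdims=True))
    r=np.c_[x,np.ones(len(x))]@np.array(d["orientation"]).T; o=np.array(d["xyz"])
    return o+r*((z-o[2])/r[:,2:])
E
python3 - <<'E'
from h import *
for n in("scene","side","wrist"):
    d=grab(n); print(n,d["xyz"],d["vertical_fov"],d["k1"],d["cx"],d["cy"]); print(np.round(d["orientation"],3))
print(status.observe())
E
cd pics; mv scene*.png a.png; mv side*.png b.png; mv wrist*.png c.png
```

```text
scene [ 0.91546952 -0.56705093  0.89355594] 42.28312905638703 -0.04622926440105603 316.35902846940536 201.9429989555372
[[ 0.844  0.415 -0.341]
 [ 0.537 -0.628  0.563]
 [ 0.019 -0.658 -0.753]]
side [-0.02499791  0.68643137  0.84714249] 49.20982797265276 0.006059120216829911 313.1009237845691 196.17205889550766
[[-0.749 -0.443  0.494]
 [-0.663  0.506 -0.552]
 [-0.006 -0.74  -0.672]]
wrist [ 0.32445959 -0.45163813  0.37174684] 68.61418226496176 -0.03511398541950006 323.0766930737146 197.38788715686195
[[ 0.451 -0.843 -0.293]
 [-0.892 -0.427 -0.147]
 [-0.001  0.328 -0.945]]
{'time_s': 0.15, 'q': array([-7.54761691e+01,  2.18332202e+01,  7.43706013e+01,  1.20516662e-03,
        8.38577728e+01, -1.23357281e+01]), 'qvel': array([-0.00757685, -0.16182373, -0.21898186,  0.03872556,  0.00538185,
       -0.06291009]), 'joint_efforts': array([ 2.74122700e-03, -4.48623419e+01, -2.31344408e+01, -1.11023526e-04,
        3.80808720e-03,  1.44722446e-05]), 'position': array([ 0.24844288, -0.49045698,  0.23086791]), 'tool_rot': array([[ 8.92117701e-01,  4.51802993e-01, -2.49352474e-04],
       [ 4.51802993e-01, -8.92117123e-01,  1.04591519e-03],
       [ 2.50096003e-04, -1.04573765e-03, -9.99999422e-01]]), 'ft_force': array([ 0.22672325,  0.52920347, -0.16085204]), 'wrist_torque': array([-0.01534337,  0.04862904, -0.0212339 ]), 'gripper_force': 0.0, 'grip_width': 0.0857977036963559}
```

View pics/a.png

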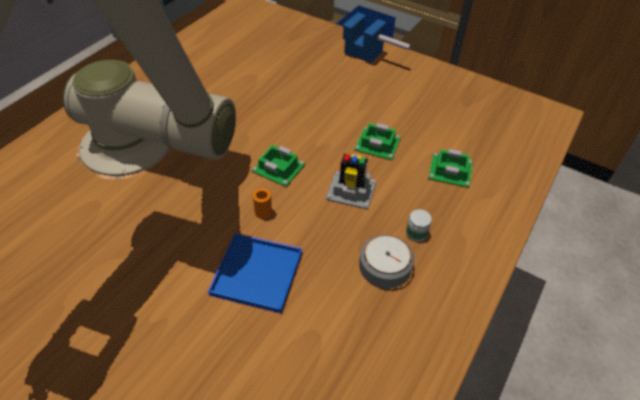

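View pics/b.png

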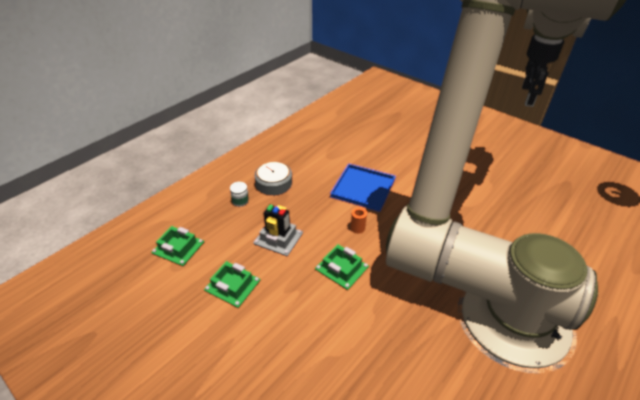

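View pics/c.png

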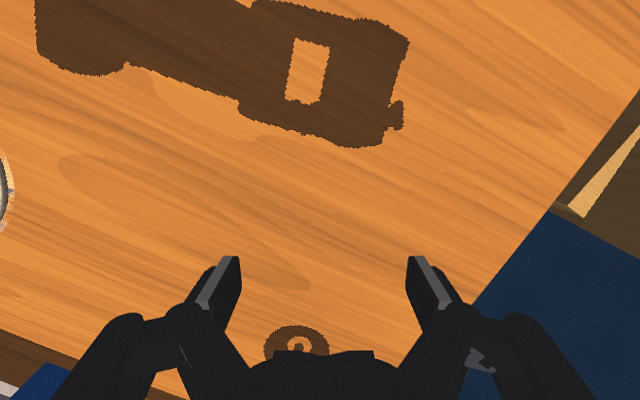

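The scene view shows the cassette in the dock at about (352,180), the tray at (257,272), the sleeve at (262,203), the head at (387,261) and the tin at (419,224). The side view shows the cassette at (277,222) and the tray at (363,187). The wrist view shows none of them, only bare table and the gripper's shadow.

```bash
python3 - <<'E'
from h import *
for n in("scene","side"):
    d=get_image(n); c=d["color"]; h=cv2.cvtColor(c,cv2.COLOR_RGB2HSV)
    x0,y0,x1,y1=(315,140,390,215) if n=="scene" else (245,195,310,260)
    cv2.imwrite(f"pics/{n}_crop.png",cv2.resize(c[y0:y1,x0:x1,::-1],None,fx=8,fy=8,interpolation=cv2.INTER_CUBIC))
    def comp(m,nm,z,win=None):
        m=m.astype(np.uint8)
        if win: w=np.zeros_like(m); w[win[1]:win[3],win[0]:win[2]]=1; m=m*w
        k,l,s,ce=cv2.connectedComponentsWithStats(m); i=1+np.argmax(s[1:,4]); mm=(l==i).astype(np.uint8)
        P=plane(d,[ce[i]],z)[0]; cn=max(cv2.findContours(mm,0,2)[0],key=cv2.contourArea)
        print(n,nm,s[i],ce[i].round(1),P.round(4)); return cn
    H,S,V=cv2.split(h)
    comp((H>20)&(H<35)&(S>150)&(V>90),"yellow",.076,(x0,y0,x1,y1))
    w=(210,230,305,315) if n=="scene" else (325,155,400,215)
    cn=comp((H>100)&(H<130)&(S>120),"tray",.009,w)
    print(plane(d,cv2.boxPoints(cv2.minAreaRect(cn)),.018)[:,:2].round(3).tolist())
    q=cv2.approxPolyDP(cv2.convexHull(cn),6,True).reshape(-1,2); print("quad",plane(d,q,.018)[:,:2].round(3).tolist())
    cn=comp((S<60)&(V>60),"grey",.01,(x0,y0+20,x1,y1)); q=cv2.approxPolyDP(cv2.convexHull(cn),3,True).reshape(-1,2); print(q.tolist(),plane(d,q,.01)[:,:2].round(3).tolist())
    cn=comp((H<12)&(S>180)&(V>80),"sleeve",.03,(245,185,280,220) if n=="scene" else (345,203,372,235))
    pts={"scene":[(387,250),(420,215)],"side":[(273,172),(239,186)]}[n]; print("head,tin",plane(d,pts[:1],.048)[0].round(3),plane(d,pts[1:],.055)[0].round(3))
E
cd pics; python3 -c "
import cv2;a=cv2.imread('scene_crop.png');b=cv2.imread('side_crop.png');a=cv2.resize(a,(400,400));b=cv2.resize(b,(400,400));cv2.imwrite('crops.png',cv2.hconcat([a,b]))"
```

```text
scene yellow [345 167  13   9  84] [350.9 171. ] [0.5601 0.1638 0.076 ]
scene tray [ 210  234   91   78 4748] [256.  272.5] [ 0.5146 -0.1332  0.009 ]
[[0.471, -0.228], [0.397, -0.088], [0.563, -0.039], [0.62, -0.18]]
quad [[0.423, -0.084], [0.56, -0.041], [0.609, -0.182], [0.472, -0.225]]
scene grey [327 172  49  36 735] [349.9 191.7] [0.563  0.1634 0.01  ]
[[337, 172], [369, 174], [375, 182], [367, 207], [327, 198]] [[0.505, 0.201], [0.572, 0.238], [0.597, 0.223], [0.619, 0.144], [0.529, 0.117]]
scene sleeve [269 201   1   1   1] [269. 201.] [0.435  0.0234 0.03  ]
head,tin [0.72  0.035 0.048] [0.739 0.15  0.055]
side yellow [266 217  12  18 126] [272.4 224.4] [0.5479 0.1966 0.076 ]
side tray [ 332  165   62   46 1792] [363.1 186.9] [ 0.5069 -0.1272  0.009 ]
[[0.548, -0.028], [0.628, -0.178], [0.46, -0.218], [0.399, -0.07]]
quad [[0.595, -0.172], [0.464, -0.217], [0.411, -0.07], [0.544, -0.03]]
side grey [254 215  48  40 805] [279.4 238.8] [0.5467 0.1789 0.01  ]
[[301, 232], [287, 254], [254, 242], [262, 229], [286, 215]] [[0.521, 0.125], [0.496, 0.203], [0.588, 0.23], [0.606, 0.185], [0.594, 0.105]]
side sleeve [351 208  17  25 330] [358.3 220.2] [0.4234 0.008  0.03  ]
head,tin [0.718 0.029 0.048] [0.739 0.14  0.055]
```

View pics/crops.png

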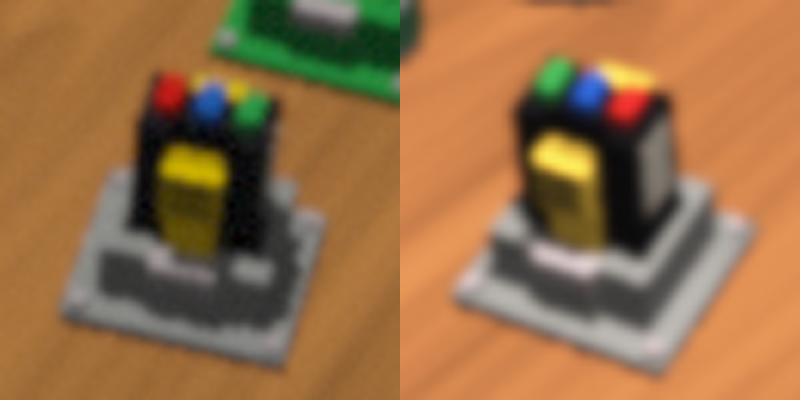

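Both crops show the seated cassette with one yellow catch facing each camera, and the dock's base corners are sharp: (63,310), (282,360), (325,215) in the left crop and (455,295), (660,372), (755,228) in the right. I'll cast these to get the centre and yaw.

```bash
python3 - <<'E'
from h import *
import json
C={"scene":((315,140),400/75,0),"side":((245,195),400/65,400)}
pts={"scene":{"base":([(63,312),(282,362),(325,215)],.004),"padtop":([(162,180),(226,187)],.09)},
"side":{"base":([(455,297),(660,374),(756,230)],.004),"padtop":([(533,168),(600,184)],.09)}}
pc=[]
for n in C:
    d=get_image(n); o,s,sh=C[n]
    for k,(p,z) in pts[n].items():
        q=(np.array(p,float)-[sh,0])/s+o; P=plane(d,q,z)[:,:2]; print(n,k,P.round(4).tolist())
        e=P[1]-P[0]; print(" yaw",np.degrees(np.arctan2(e[1],e[0])).round(1),"len",np.linalg.norm(e).round(4),"ctr", ((P[0]+P[2])/2 if len(P)==3 else P.mean(0)).round(4))
E
python3 -m handwheel '1.2 2.7 1 0 0 -1 1; 2.5 5.4 2 0 0 -2 1; 3.8 8.2 3 0 0 -3 1; 5 10.9 3 0 0 -4 1; 6.3 13.6 3 0 0 -5 1; 7.6 16.4 3 0 0 -6 1; 8.8 19.1 3 0 0 -7 1; 10.1 21.8 3 0 0 -8 1'
```

```text
scene base [[0.5268, 0.1205], [0.6195, 0.1477], [0.594, 0.2343]]
 yaw 16.4 len 0.0967 ctr [0.5604 0.1774]
scene padtop [[0.5603, 0.1374], [0.584, 0.1484]]
 yaw 24.8 len 0.0262 ctr [0.5721 0.1429]
side base [[0.589, 0.2294], [0.4957, 0.2029], [0.5202, 0.1185]]
 yaw -164.1 len 0.097 ctr [0.5546 0.174 ]
side padtop [[0.5531, 0.2097], [0.5271, 0.1986]]
 yaw -156.7 len 0.0283 ctr [0.5401 0.2041]
time_s: 1.02
position: [0.3498, -0.2712, 0.2614]
tool_rot: [[0.947, 0.322, 0.0], [0.322, -0.947, -0.0], [0.0, 0.0, -1.0]]
ft_force: [1.0, -0.6, 0.5]
grip_width: 0.0852
gripper_force: 0.0
```

```bash
python3 -m handwheel '1.4 3 0 0 0 -0.5 1; 2.8 6 0 0 0 -1 1; 4.2 9 0 0 0 -1.5 1; 5.6 12 0 0 0 -2 1; 7 15 0 0 0 -2.5 1; 8.4 18 0 0 0 -2.5 1; 9.8 21 0 0 0 -2.5 1; 11.2 24 0 0 0 -2.5 1' && python3 -m handwheel '1.4 3 0 0 0 0 1; 2.8 6 0 0 0 0 1; 4.2 9 0 0 0 0 1; 5.6 12 0 0 0 0 1; 7 15 0 0 0 0 1; 8.4 18 0 0 0 0 1; 9.5 20.7 0 0 0 0 1; 9.5 20.7 0 0 0 0 1' && python3 - <<'E'
from h import *
d=get_image("wrist"); s=status.observe(); print(s["position"],s["tool_rot"],s["time_s"],np.round(d["xyz"],4))
cv2.imwrite("pics/w1.png",d["color"][:,:,::-1])
E
```

```text
time_s: 1.68
position: [0.4619, -0.031, 0.2615]
tool_rot: [[0.96, 0.282, 0.0], [0.282, -0.96, -0.0], [0.0, 0.0, -1.0]]
ft_force: [1.2, 0.1, 0.2]
grip_width: 0.0855
gripper_force: 0.0
time_s: 2.35
position: [0.5574, 0.1784, 0.2605]
tool_rot: [[0.958, 0.285, -0.0], [0.285, -0.958, 0.001], [0.0, -0.001, -1.0]]
ft_force: [-0.3, 0.5, -0.1]
grip_width: 0.0857
gripper_force: 0.0
[0.55676169 0.17639296 0.26058473] [[ 9.58631297e-01  2.84649711e-01 -7.60632359e-04]
 [ 2.84649889e-01 -9.58631536e-01  1.35035060e-04]
 [-6.90728476e-04 -3.45962751e-04 -9.99999702e-01]] 2.4 [0.639  0.2031 0.4015]
```

View pics/w1.png

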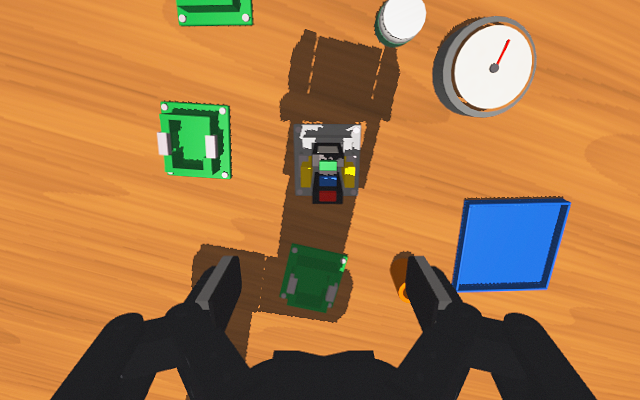

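The wrist view shows the cassette at (327,172), between its yellow catches at about (306,175) and (349,175), almost square to the picture. The dock plate spans roughly (296..362, 123..195). The sleeve is at (403,285).

```bash
python3 - <<'E'
from h import *
d=get_image("wrist"); s=status.observe(); print(s["position"].round(4))
c=d["color"][110:215,280:375]; cv2.imwrite("pics/w1c.png",cv2.resize(c[:,:,::-1],None,fx=5,fy=5,interpolation=cv2.INTER_NEAREST))
H,S,V=cv2.split(cv2.cvtColor(c,cv2.COLOR_RGB2HSV)); m=((H>22)&(H<34)&(S>150)&(V>50)).astype(np.uint8)
k,l,st,ce=cv2.connectedComponentsWithStats(m)
for i in range(1,k):
    if st[i,4]>8: print(st[i]+[280,110,0,0,0],(ce[i]+[280,110]).round(1),plane(d,[ce[i]+[280,110]],.09)[0].round(4))
E
```

```text
[0.5564 0.1751 0.2608]
[299 155  12  31 286] [304.4 171.8] [0.5572 0.1983 0.09  ]
[340 155  14  32 295] [346.5 172.3] [0.5698 0.154  0.09  ]
```

View pics/w1c.png

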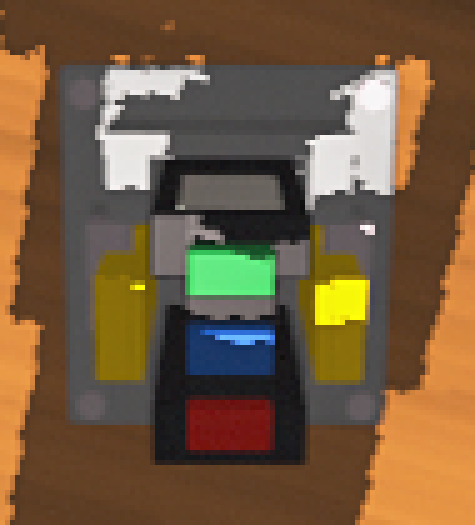

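The crop shows the pads' top faces at about x 95..145 and 315..368, y 280..380. The fuse tops span x 187..274, and the dock plate's corners are at (62,66), (398,66), (70,422) and (383,422).

```bash
python3 - <<'E'
from h import *
d=get_image("wrist"); s=status.observe(); p=s["position"]; R=s["tool_rot"]; print(p.round(4))
for nm,q,z in [("pads",[(95,280),(368,280),(95,380),(368,380)],.09),("dock",[(62,66),(398,66),(70,422),(383,422)],.005),("fuse",[(187,250),(274,250),(187,450),(274,450)],.108)]:
    P=plane(d,np.array(q)/5+[280,110],z); a=P[1]-P[0];b=P[3]-P[2];c=(P[0]+P[1]-P[2]-P[3])/2
    print(nm,P.mean(0).round(4),"ywid",np.linalg.norm([a,b],axis=1).round(4),"xlen",np.linalg.norm(c).round(4),"yaw",[np.degrees(np.arctan2(v[1],v[0])).round(1)+o for v,o in((a,90),(b,90),(c,0))],"d in tool",((P.mean(0)-p)@R)[:2].round(4))
print("tool yaw",np.degrees(np.arctan2(R[1,0],R[0,0])))
E
```

```text
[0.5563 0.1742 0.2611]
pads [0.559  0.1725 0.09  ] ywid [0.0593 0.0607] xlen 0.0227 yaw [np.float64(16.400000000000006), np.float64(16.400000000000006), np.float64(16.6)] d in tool [0.0022 0.0024]
dock [0.5588 0.1724 0.005 ] ywid [0.0887 0.0894] xlen 0.0992 yaw [np.float64(16.400000000000006), np.float64(16.400000000000006), np.float64(16.0)] d in tool [0.0021 0.0024]
fuse [0.559  0.1729 0.108 ] ywid [0.0177 0.0185] xlen 0.0432 yaw [np.float64(16.400000000000006), np.float64(16.400000000000006), np.float64(16.6)] d in tool [0.0024 0.002 ]
tool yaw 16.383024507886102
```

```bash
python3 -m handwheel '0.3 -0.15 -2 0 0 0 1; 0.3 -0.15 -4 0 0 0 1; 0.3 -0.15 -6.5 0 0 0 1; 0.3 -0.15 -9 0 0 0 1; 0.3 -0.15 -11 0 0 0 1; 0.3 -0.15 -12 0 0 0 1; 0.3 -0.15 -12 0 0 0 1; 0.3 -0.15 -12 0 0 0 1' && python3 -m handwheel '0 0 -1.5 0 0 0 1; 0 0 -3 0 0 0 1; 0 0 -4.5 0 0 0 1; 0 0 -6 0 0 0 1; 0 0 -7.5 0 0 0 1; 0 0 -8.8 0 0 0 1; 0 0 -8.8 0 0 0 1; 0 0 -8.8 0 0 0 1'; python3 -m handwheel '0 0 0 0 0 0 1; 0 0 0 0 0 0 1; 0 0 0 0 0 0 1;0 0 0 0 0 0 1'; python3 - <<'E'
from h import *
d=get_image("wrist")
cv2.imwrite("pics/w2.png",d["color"][:,:,::-1])
E
```

```text
time_s: 3.17
position: [0.5598, 0.1723, 0.1421]
tool_rot: [[0.96, 0.281, 0.001], [0.281, -0.96, 0.0], [0.001, 0.0, -1.0]]
ft_force: [-0.1, 0.1, 0.9]
grip_width: 0.0852
gripper_force: 0.0
time_s: 3.83
position: [0.5601, 0.1728, 0.0545]
tool_rot: [[0.96, 0.281, 0.001], [0.281, -0.96, 0.0], [0.001, 0.0, -1.0]]
ft_force: [-0.6, 0.5, 1.0]
grip_width: 0.0855
gripper_force: 0.0
time_s: 4.17
position: [0.5598, 0.1729, 0.054]
tool_rot: [[0.96, 0.282, 0.001], [0.282, -0.96, 0.0], [0.001, 0.0, -1.0]]
ft_force: [0.5, 0.1, -0.3]
grip_width: 0.0853
gripper_force: 0.0
```

View pics/w2.png

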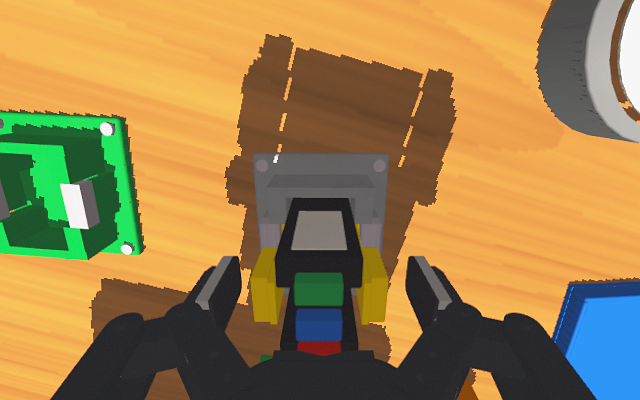

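The fingers straddle the catches evenly: pads at (265,285) and (373,285), finger faces at (237,285) and (410,285), level with the catches. Next I pinch.

```bash
python3 -m handwheel '0 0 0 0 0 0 0.4; 0 0 0 0 0 0 0.4; 0 0 0 0 0 0 0.4; 0 0 0 0 0 0 0.4; 0 0 0 0 0 0 0.2; 0 0 0 0 0 0 0.2; 0 0 0 0 0 0 0.2; 0 0 0 0 0 0 0.2' 33 ; python3 -m handwheel '0 0 0 0 0 0 0.2; 0 0 0 0 0 0 0.2; 0 0 0 0 0 0 0.2; 0 0 0 0 0 0 0.2; 0 0 0 0 0 0 0.2;0 0 0 0 0 0 0.2' 33; python3 - <<'E'
from h import *
d=get_image("wrist")
cv2.imwrite("pics/w3.png",d["color"][:,:,::-1])
E
```

```text
time_s: 4.88
position: [0.5596, 0.1738, 0.0546]
tool_rot: [[0.96, 0.282, 0.001], [0.282, -0.96, 0.002], [0.002, -0.001, -1.0]]
ft_force: [-3.3, 4.9, 10.4]
grip_width: 0.0405
gripper_force: 33.2
time_s: 5.38
position: [0.5596, 0.1738, 0.0546]
tool_rot: [[0.959, 0.282, 0.001], [0.282, -0.959, 0.002], [0.002, -0.001, -1.0]]
ft_force: [-3.2, 5.0, 10.0]
grip_width: 0.0412
gripper_force: 33.2
```

View pics/w3.png

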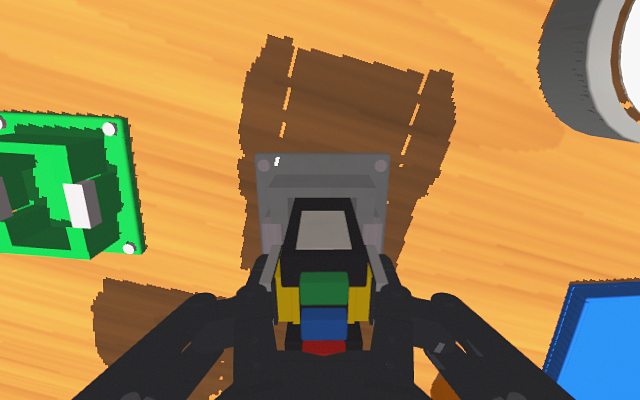

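Both catches are pinched to their stops: grip 33 N, width 41 mm, and the yellow pads are pressed against the body at (287,300) and (362,300). Now straight up.

```bash
python3 -m handwheel '0 0 0.5 0 0 0 0.2; 0 0 1 0 0 0 0.2; 0 0 1.7 0 0 0 0.2; 0 0 2.4 0 0 0 0.2; 0 0 3.1 0 0 0 0.2; 0 0 3.8 0 0 0 0.2; 0 0 4.5 0 0 0 0.2; 0 0 5 0 0 0 0.2' 33 && python3 -m handwheel '0 0 0.7 0 0 0 0.2; 0 0 1.5 0 0 0 0.2; 0 0 2.5 0 0 0 0.2; 0 0 3.5 0 0 0 0.2; 0 0 4.5 0 0 0 0.2; 0 0 5.3 0 0 0 0.2; 0 0 5.5 0 0 0 0.2; 0 0 5.5 0 0 0 0.2' 33; python3 - <<'E'
from h import *
d=get_image("wrist"); c=d["color"]
cv2.imwrite("pics/w4.png",c[:,:,::-1])
s=get_image("side")["color"][150:300,200:420]; cv2.imwrite("pics/s4.png",s[:,:,::-1])
a=cv2.resize(c[:,:,::-1],(480,300)); b=cv2.resize(s[:,:,::-1],(480,300)); 
cv2.imwrite("pics/m4.png",cv2.vconcat([a,b[:,:480]]))
E
```

```text
time_s: 6.1
position: [0.5597, 0.1728, 0.1044]
tool_rot: [[0.96, 0.282, 0.001], [0.282, -0.96, 0.0], [0.001, 0.0, -1.0]]
ft_force: [0.7, 0.8, -3.5]
grip_width: 0.0402
gripper_force: 35.3
time_s: 6.77
position: [0.5597, 0.1729, 0.1591]
tool_rot: [[0.96, 0.282, 0.001], [0.282, -0.96, 0.0], [0.001, 0.0, -1.0]]
ft_force: [-1.0, -0.2, -3.5]
grip_width: 0.0409
gripper_force: 35.3
```

View pics/m4.png

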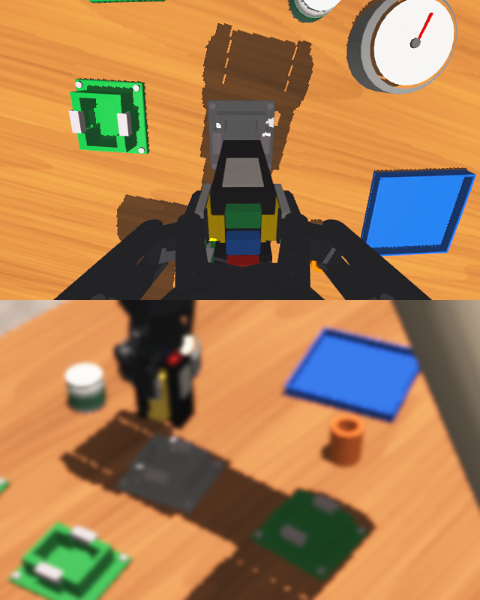

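The cassette is held pinched and upright, clear of the empty dock: fuse tops at (242,235) in the upper picture, and the cassette at (170,400) hanging above the dock in the lower one. Carrying it to the tray.

```bash
python3 -m handwheel '-0.1 -0.8 0 0 0 0 0.2; -0.4 -2.2 0 0 0 0 0.2; -0.7 -4 0 0 0 0 0.2; -1 -6 0 0 0 0 0.2; -1.3 -8 0 0 0 0 0.2; -1.7 -10 0 0 0 0 0.2; -2 -12 0 0 0 0 0.2; -2.3 -14 0 0 0 0 0.2' 33 && python3 -m handwheel '-0.3 -2 0 0 0 0 0.2; -0.7 -4 0 0 0 0 0.2; -1 -6 0 0 0 0 0.2; -1.3 -8 0 0 0 0 0.2; -1.7 -10 0 0 0 0 0.2; -2 -12 0 0 0 0 0.2; -2.3 -14 0 0 0 0 0.2; -2.5 -15 -0.3 0 0 0 0.2' 33; python3 -m handwheel '0 -0.5 -0.5 0 0 0 0.2; -0.2 -1.1 -0.9 0 0 0 0.2; -0.2 -1.1 -0.9 0 0 0 0.2; -0.2 -1.1 -0.9 0 0 0 0.2; -0.2 -1.1 -0.9 0 0 0 0.2; -0.2 -1.1 -0.9 0 0 0 0.2; -0.2 -1.1 -0.9 0 0 0 0.2; -0.2 -1.1 -0.9 0 0 0 0.2' 33; python3 - <<'E'
from h import *
I=[]
for n in("wrist","scene"):
    d=get_image(n); c=d["color"]; H,S,V=cv2.split(cv2.cvtColor(c,cv2.COLOR_RGB2HSV))
    if n=="scene": c=c[130:330,160:480]
    I.append(cv2.resize(c[:,:,::-1],(480,300)))
cv2.imwrite("pics/m5.png",cv2.vconcat(I))
E
```

```text
time_s: 7.53
position: [0.5356, 0.0308, 0.1581]
tool_rot: [[0.96, 0.281, -0.001], [0.281, -0.96, -0.0], [-0.001, -0.0, -1.0]]
ft_force: [-0.0, -0.6, -2.7]
grip_width: 0.0406
gripper_force: 35.3
time_s: 8.2
position: [0.5107, -0.12, 0.1555]
tool_rot: [[0.96, 0.28, 0.0], [0.28, -0.96, -0.001], [0.0, 0.001, -1.0]]
ft_force: [-0.1, -0.7, -3.7]
grip_width: 0.0409
gripper_force: 35.3
time_s: 8.87
position: [0.5096, -0.1278, 0.1465]
tool_rot: [[0.959, 0.282, 0.0], [0.282, -0.959, -0.0], [0.0, 0.0, -1.0]]
ft_force: [-0.3, -0.2, -2.9]
grip_width: 0.0407
gripper_force: 35.3
```

View pics/m5.png

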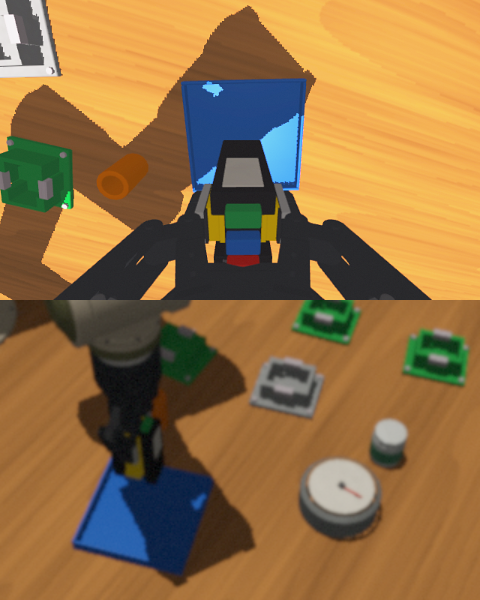

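The cassette is held upright over the tray. In the upper picture the tray's far rim runs from (183,81) to (305,79), centred on the cassette, and the sleeve stands untouched at (122,177). One numeric check on the centring, then I hand in.

```bash
python3 - <<'E'
from h import *
d=get_image("wrist"); s=status.observe(); p=s["position"]; R=s["tool_rot"]
P=plane(d,np.array([(183,81),(305,79)])/.75,.018); w=np.linalg.norm(P[1]-P[0]); e=(P[1]-P[0])/w
c=P.mean(0)+0.075*np.array([e[1],-e[0],0]); 
print(w,c.round(4),p.round(4),"off",(c-p)[:2].round(4))
if abs(w-.15)<.01 and np.linalg.norm((c-p)[:2])<.018: print("ok",env.close_job())
E
```

```text
0.14369881941098275 [ 0.512  -0.1301  0.018 ] [ 0.5095 -0.128   0.1464] off [ 0.0024 -0.0021]
the job is handed in; nothing more can be done
ok None
```

I handed the job in at about 9 s of the 38 s allowed. The cassette is held still and upright by its pinched catches (about 35 N grip), about 3 mm from the tray's centre, with its underside about 10 cm above the worktop. The grey head, orange sleeve and tin showed no sign of being disturbed. The hand-in returned no verdict.

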